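Stopper the flask with the sprung tongs

TASK

Take the sprung tongs from their holder and, with the gripper never touching the stopper itself, use them to pick the narrow-headed stopper out of the wooden rack and put it upright in the rubber collar of the steel flask. Push it straight down, collar and all, until you feel its foot bear firmly on the hidden seat in the neck (a push of 15 to 25 N; over 30 N spoils it, and so does pinching the tongs' handles with over 35 N), keeping the gripper itself off the flask. Then let the stopper go there, stand the tongs back in their holder, and leave the wide-headed stopper where it is.

Things in the scene. Friction and masses are not known exactly. Their poses are not given: they have to be found in the camera images.
- tongs: Sprung steel tongs, 160 g, 151 mm tall, upright, tips down in the holder. Origin: centre of the tips' underside; z up, y the closing line (a half turn is the same). Two parallel arms slide straight towards each other, always centred, against a spring. A light pinch on the handles (a few mm shut) carries the tongs still open; a harder one shuts the jaws.
- tongs_grip (a point): Middle between the two flat grey handle plates, 108 mm above the tongs' origin: put the TCP here, closing line along the tongs' y. Plates are 24 mm wide (x), from 88 to 130 mm above the origin, outer faces 50 mm apart open and 32 mm on the stopper's head. The bow reaches 43 mm above this point.
- tongs_tips (a point): Middle between the jaws, 6 mm above the tongs' origin. Jaws are 12 mm tall (0 to 12 mm above the origin), V-shaped inside, and centre a round 30 mm head. Open they reach 33 mm either way along y, 20 mm along x, and leave 5 mm or more all round that head. 15 mm above the origin each arm has a short inward lip that comes over the head's top when shut.
- jaw_l (a joint): Travel of one arm of the tongs, m: 0 open, about 0.009 on the 30 mm head, at most 0.0125; the other arm mirrors it. Spring, each side: 3 N when open, plus 0.5 N per mm; what the gripper squeezes beyond that grips the stopper; 20 to 30 N on the handles is right.
- holder: Fixed open-topped dark steel box for the tongs, outside 64 mm (x) by 92 mm (y) by 70 mm high, walls and floor 4 mm. Origin: centre of its underside. The tongs stand in it on its floor (tongs' origin 4 mm above the holder's), their y along the holder's y.
- stopper: The wanted stopper, black, 40 g, 38 mm tall: a shank 18 mm across and 20 mm long with a tapered foot (10 mm across), under a round head 30 mm across and 18 mm tall. Origin: centre of the foot's underside, z up; the head spans 20 to 38 mm above it. It hangs in a hole of the rack, head resting on the rack's top, free to shift about 2.5 mm sideways.
- wide_stopper: The other stopper in the rack, same black material, same heights and shank, but its head is 44 mm across. Leave it where it is.
- rack: Fixed wooden block, 80 mm (x) by 180 mm (y) by 35 mm high, with two 23 mm through holes at y = -45 and +45 mm. Origin: centre of its underside. The stopper may be in either hole.
- flask: Fixed steel flask, 76 mm across, shoulder narrowing to a neck 42 mm across whose rim is 110 mm above the table. Origin: centre of its underside, z up.
- flask_mouth (a point): Centre of the flask's rim, 110 mm above its origin. The rubber collar rides on this axis.
- collar (a joint): How far the collar is pushed in, m. Rubber ring 42 mm across, 6 mm thick, bore 20 mm, its top 22 mm above the rim at 0. Slides with a steady 7 N or so, stays where left. The stopper's shank drops loosely into the bore, then its head pushes the collar down until the foot meets a hard seat in the neck, out of sight, anywhere from 3 to 15 mm of collar travel: feel for it.

How it is judged:
On the way, in this order (a step that is already met when the one before it is completed fails the run):
1. the tongs are lifted out of the holder in the gripper (height (world z) of tongs above 0.03 m and contact force between the fingers and tongs above 0.5 N), for 0.1 s.
2. the narrow-headed stopper is carried in the tongs, clear of the rack (height (world z) of stopper above 0.05 m and contact force between tongs and stopper above 1 N and contact force between stopper and rack below 0.05 N), for 0.2 s.
3. the stopper, upright in the collar, is pushed firmly on its seat (horizontal distance between stopper and flask_mouth below 0.004 m and angle between stopper's own z axis and vertical below 0.12 rad and z of stopper in the frame of flask_mouth between -0.0155 and -0.0005 m and contact force between flask and stopper above 14 N), for 0.1 s.
At the end, for the whole second after the job is handed in: Stopper in the collar, within 4 mm of the axis, 0.12 rad of upright, origin 0.5 to 15.5 mm below the rim, let go; tongs standing in the holder within 20 mm of its centre (x and y), under 8 mm off its floor, within 0.2 rad of upright; all at rest (horizontal distance between stopper and flask_mouth below 0.004 m and angle between stopper's own z axis and vertical below 0.12 rad and z of stopper in the frame of flask_mouth between -0.0155 and -0.0005 m and x of tongs in the frame of holder between -0.02 and 0.02 m and y of tongs in the frame of holder between -0.02 and 0.02 m and z of tongs in the frame of holder below 0.012 m and angle between tongs's own z axis and vertical below 0.2 rad and contact force between tongs and stopper below 0.05 N and linear speed of each of stopper, tongs below 0.02 m/s); the robot touches nothing.
It fails at once if the gripper touches the stopper (contact force between any of the fingers, the arm and stopper above 0.5 N).
It fails at once if the gripper touches the flask or its collar (contact force between any of the fingers, the arm and flask above 0.5 N).
It fails at once if the flask is pushed with more than 30 N (contact force between flask and anything else above 30 N).
It fails at once if the jaws crush the stopper (their contact forces on it add up to over 80 N, a pinch of some 38 N on the handles) (contact force between tongs and stopper above 80 N).
It fails at once if the wide-headed stopper is moved by more than 15 mm (distance of wide_stopper from where it was at the start of the episode above 0.015 m).
It also fails if it takes over 72 s, if anything falls off the work surface, if the arm or the gripper's body presses on something with over 40 N, if the wrist force passes 120 N, or if a joint passes its speed limit or range.

ROBOT

A 7-joint arm with a two-finger parallel gripper is mounted at the origin on the work surface. World frame = base frame: x ahead of the robot, y to its left, z up, the work surface at z = 0. Lengths are in m, angles in rad, forces in N, time in s.
With the tool pointing down it reaches from about 0.4 to 0.85 m from the base axis. Payload 4.5 kg.
Tool frame: the origin (TCP) lies between the finger pads, 19 mm behind the fingertips; this is the grasp point; z points along the fingers, y is the line along which they close (so a half turn about z gives the same grasp; the last joint's range is limited). The gripper opens to 88 mm and grips with 3 to 60 N. Pads are 18 mm wide; open, the fingers measure 123 mm over their backs; the gripper's body (75 mm by 187 mm) begins 45 mm behind the grasp point.
Start: joints at [1.204, 0.689, -0.195, 1.565, 0.157, 0.902, -0.215], TCP at [0.244, -0.575, 0.257] pointing down, gripper open.
Joint ranges: [-3.01, 3.01], [-0.46, 2.08], [-1.47, 1.51], [0.13, 2.56], [-1, 4.14], [0.04, 2.09], [-2.66, 2.66]. Speed limits (rad/s): [2.57, 2.57, 3.14, 3.14, 3.14, 3.14, 3.14].

INTERFACE

Orientations are given as a unit quaternion [x, y, z, w].
In Python, from rig import r gives the robot as it stands.
- The arm moves only by the shell command python3 steer.py 'ROWS' [OPENING] [FORCE]. ROWS is rows parted by semicolons, their numbers by spaces, 1 to 8 of them, each of 4 numbers: dx, dy, dz in m, then a turn about the tool's z in rad; each row shifts and turns the commanded pose from where the row before left it, along the tool's axes as they then stand; what a row does not reach is not made up. A row lasts 1/12 s, in which the tool goes at most 0.0417 m and 0.125 rad, less where a joint would pass 70% of its speed; a pose out of reach is approached as far as the arm can. OPENING is the finger opening in m, set as the command begins (- or left out keeps the last). The fingers move at their own pace and stop on an object; FORCE is the grip in N (left out, the last holds). Time passes only in rows, so rows that do not move let the fingers close. It prints the time, the measured TCP pose, the force, the opening and the grip force at its end.
- r.observe(): the state, without advancing time (a new reading comes with each control period).
- r.camera(name): name is "side" or "top"; returns (picture, depth): 420x560x3 uint8, red, green, blue; 420x560 float32, m along the optical axis (not along the pixel's ray), 0 where there is no reading.
- r.camera_info(name): a dict with "fx", "fy", "cx", "cy" (pixels), "rvec" (rotation vector, rad) and "tvec" (3), from world to camera coordinates, as OpenCV has them. Camera axes: x right, y down, z forward; pixel columns grow to the right and rows downward; lengths in m; the calibration is good to about 2 mm. A picture is of the moment at which its call begins. camera_info takes no time and is no camera call.
- r.hand_in(): hands the job in; it is judged then, once.
The state is a dict: "t": time; "qpos": joint angles; "dq": joint speeds; "joint_torque": joint torques, N m; "position": TCP position; "eef_rot": TCP orientation; "wrist_force": force on the tool from outside, world axes, zero at the start; "moment": the same for the moment, N m; "width": finger opening in m; "grasp_force": force on a finger pad.
Only numpy, scipy, OpenCV 4.12 (cv2) and the standard library are available. Lean on these libraries where they do the work, as an engineer would, in place of code of your own. Each camera call takes 0.05 s, during which the arm holds its last target. There are 200 camera calls.

## Working session

There is one attempt and no reset: what is moved stays moved. The work goes in short steps, Python scripts to look and compute and a shell command to move; the robot and the scene stay as the last step left them, time stands still between calls to the robot, and variables do not carry over. Pictures are saved under pics/ and viewed, at most 13 in all, crops included, and the job is handed in when it is done.

```bash
ls; mkdir -p pics
python3 - <<'E'
from rig import r
import cv2,numpy as np
for n in("top","side"):
    p,d=r.camera(n); cv2.imwrite(f"pics/{n}0.png",p[:,:,::-1]); np.savez(f"pics/{n}0.npz",p=p,d=d); i=r.camera_info(n); print(n,i)
print(r.observe())
E
```

```text
pics
rig.py
steer.py
top {'fx': 409.2394658810205, 'fy': 409.2394658810205, 'cx': 279.8010549369419, 'cy': 203.8624843446873, 'rvec': array([ 2.12753291, -2.1582943 ,  0.16934783]), 'tvec': array([0.0346098 , 0.53928903, 0.76118498])}
side {'fx': 544.6990962984747, 'fy': 544.6990962984747, 'cx': 272.61347249063164, 'cy': 210.8798206962514, 'rvec': array([ 2.17057894, -0.0924751 ,  0.0396526 ]), 'tvec': array([-0.5035932 ,  0.11782291,  0.96905867])}
{'t': 0.1, 'qpos': array([ 1.20382407,  0.68988515, -0.19452479,  1.56620973,  0.15729208,
        0.90251382, -0.21509813]), 'dq': array([-0.00041003, -0.00266011, -0.00076127, -0.00241613,  0.0007591 ,
       -0.00128696,  0.00045135]), 'joint_torque': array([-2.73644757e-03, -5.28505182e+01, -1.27128739e+00, -1.53836811e+01,
       -5.25732036e-02,  2.00042305e-03,  4.75400054e-05]), 'position': array([ 0.24359116, -0.57500479,  0.25670775]), 'eef_rot': array([ 9.79982185e-01,  1.99083539e-01, -2.16328648e-04, -7.83694920e-04]), 'wrist_force': array([-0.24820221,  0.12388074,  0.32963533]), 'moment': array([-0.0139851 , -0.01425973,  0.04119449]), 'grasp_force': 0.0, 'width': 0.08839839118541926}
```
View pics/top0.png

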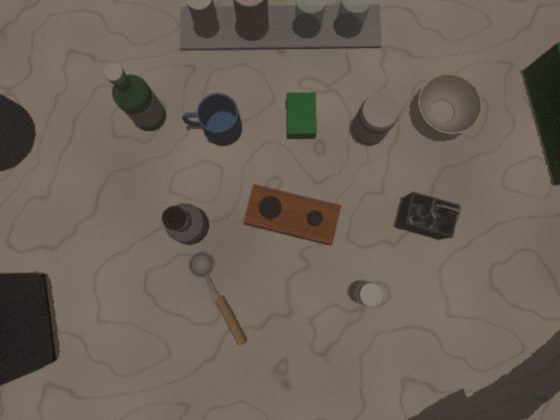

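View pics/side0.png

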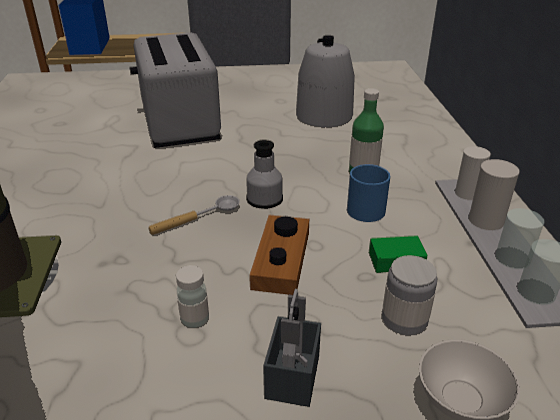

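Top view: the rack is at about (292,214), with the wide stopper at (270,207) and the narrow one at (315,218). The flask collar is at (176,218), and the holder with the tongs is at (427,215). The side view agrees: flask (264,175), rack (281,253), tongs and holder (293,350).

Create h.py:
```python
import cv2,numpy as np
from rig import r
def cam(n):
    i=r.camera_info(n);R=cv2.Rodrigues(i["rvec"])[0];K=np.array([[i["fx"],0,i["cx"]],[0,i["fy"],i["cy"]],[0,0,1]]);return R,np.array(i["tvec"]),K
def plane(n,uv,z):
    R,t,K=cam(n);uv=np.atleast_2d(uv).astype(float);d=np.c_[uv,np.ones(len(uv))]@np.linalg.inv(K).T@R;c=-R.T@t
    return c+d*((z-c[2])/d[:,2])[:,None]
def cloud(n,d):
    R,t,K=cam(n);v,u=np.mgrid[:d.shape[0],:d.shape[1]];q=np.stack([u*d,v*d,d],-1)@np.linalg.inv(K).T
    return (q-t)@R
def rect(P):
    (c,s,a)=cv2.minAreaRect((P[:,:2]*1000).astype(np.float32));return np.round(c,1),np.round(s,1),round(a,1)
```

Run:
```python
from h import *
for n in("top","side"):
    print(n,"cam at",-cam(n)[0].T@cam(n)[1])
    f=np.load(f"pics/{n}0.npz");p=f["p"].astype(int);d=f["d"];W=cloud(n,d);ok=d>0
    print("table z",np.median(W[ok&(abs(W[...,2])<.02)][:,2]), "missing",(~ok).mean())
    hsv=cv2.cvtColor(f["p"],cv2.COLOR_RGB2HSV)
    if n=="top": B={"rack":(235,180,350,250),"flask":(155,195,215,250),"hold":(385,180,470,245)}
    else: B={"rack":(245,205,320,300),"flask":(240,135,290,210),"hold":(255,285,330,410)}
    for k,(a,b,c,e) in B.items():
        m=np.zeros(d.shape,bool);m[b:e,a:c]=1;m&=ok
        w=W[m];print(k,"zmax",np.sort(w[:,2])[[-1,-5,-20]])
        if k=="rack":
            br=m&(hsv[...,0]<20)&(hsv[...,1]>120);q=W[br&(abs(W[...,2]-.035)<.006)];print(" top",rect(q),np.median(q[:,2]))
            dk=(m&(p.max(2)<75)&(hsv[...,1]<110)).astype(np.uint8)
            for z in cv2.findContours(dk,cv2.RETR_EXTERNAL,cv2.CHAIN_APPROX_NONE)[0]:
                if cv2.contourArea(z)>60: 
                    (x,y),s,an=cv2.fitEllipse(z);mm=np.zeros_like(dk);cv2.drawContours(mm,[z],-1,1,-1);qq=W[(mm>0)&ok];print(" stop",(x,y),s,np.round(plane(n,(x,y),.053),4),"cloud",rect(qq[qq[:,2]>.047]),np.median(qq[:,2]))
        if k=="flask":
            q=w[w[:,2]>.125];print(" collar",rect(q),len(q),np.median(q[:,2]),"minEncl",cv2.minEnclosingCircle((q[:,:2]*1000).astype(np.float32)))
            q=w[(w[:,2]>.005)&(w[:,2]<.06)];print(" body",cv2.minEnclosingCircle((q[:,:2]*1000).astype(np.float32)))
        if k=="hold":
            q=w[(abs(w[:,2]-.07)<.005)];print(" rim",rect(q),len(q))
            q=w[(w[:,2]>.078)];print(" tongs",rect(q),len(q));q=w[(w[:,2]>.135)];print(" bow",rect(q),len(q))
f=np.load("pics/top0.npz")["p"];g=np.load("pics/side0.npz")["p"]
a=cv2.resize(f[180:245,385:475],None,fx=4.4,fy=4.4,interpolation=cv2.INTER_CUBIC);b=cv2.resize(f[190:255,150:240],None,fx=4.4,fy=4.4,interpolation=cv2.INTER_CUBIC);c=cv2.resize(g[280:410,240:340],None,fx=4.4,fy=4.4,interpolation=cv2.INTER_CUBIC)[:572,:400]
o=np.zeros((572,796,3),np.uint8);o[:286,:396]=a;o[286:,:396]=b;o[:572,396:]=c
cv2.imwrite("pics/crop0.png",np.clip(o[:,:,::-1]*1.8,0,255))
```

```text
top cam at [0.41658801 0.03070748 0.83483205]
table z 0.0004160471519286782 missing 0.0038860544217687075
rack zmax [0.05674291 0.05613975 0.0555775 ]
 top (array([520.7,   3.1]), array([177.8,  78.6]), 75.4) 0.035349841232320475
 stop (314.47857666015625, 217.74658203125) (13.627973556518555, 14.187454223632812) [[ 0.51   -0.0394  0.053 ]] cloud (array([510.5, -39.5]), array([25.3, 25.5]), 88.1) 0.05338320864754852
 stop (269.55450439453125, 206.8393096923828) (20.911272048950195, 21.35846519470215) [[0.5324 0.0468 0.053 ]] cloud (array([533.3,  46.9]), array([40.5, 41.5]), 89.2) 0.05322925085547194
flask zmax [0.13576289 0.13482186 0.1340172 ]
 collar (array([505.5, 212.7]), array([41.3, 38.5]), 88.3) 348 0.13173469768173357 minEncl ((505.64111328125, 212.7678680419922), 20.994680404663086)
 body ((504.8487854003906, 210.7245330810547), 39.07541275024414)
hold zmax [0.15771861 0.15607502 0.15478075]
 rim (array([ 513.2, -260. ]), array([93.2, 65.2]), 73.0) 431
 tongs (array([ 513.6, -254.6]), array([56.7, 24.8]), 73.2) 483
 bow (array([ 512.3, -257.7]), array([48.1, 21.9]), 72.1) 1
[... 530 characters left out ...]
0.053 ]] cloud (array([533.4,  43.6]), array([42.2, 39.5]), 65.7) 0.05285557277183888
flask zmax [0.13472238 0.13409566 0.13339426]
 collar (array([504.9, 210.7]), array([44.6, 38.4]), 86.7) 182 0.131852342938648 minEncl ((505.6106262207031, 210.5970001220703), 23.084747314453125)
 body ((496.7247314453125, 308.03277587890625), 139.5215301513672)
hold zmax [0.15712147 0.15606487 0.15516799]
 rim (array([ 512.3, -261.1]), array([95.8, 64.4]), 73.1) 764
 tongs (array([ 511.3, -261.8]), array([61.8, 24. ]), 72.8) 1069
 bow (array([ 512.4, -261.6]), array([48.2, 21.6]), 72.4) 133[ WARN:0@0.330] global loadsave.cpp:1063 imwrite_ Unsupported depth image for selected encoder is fallbacked to CV_8U.
```

View pics/crop0.png

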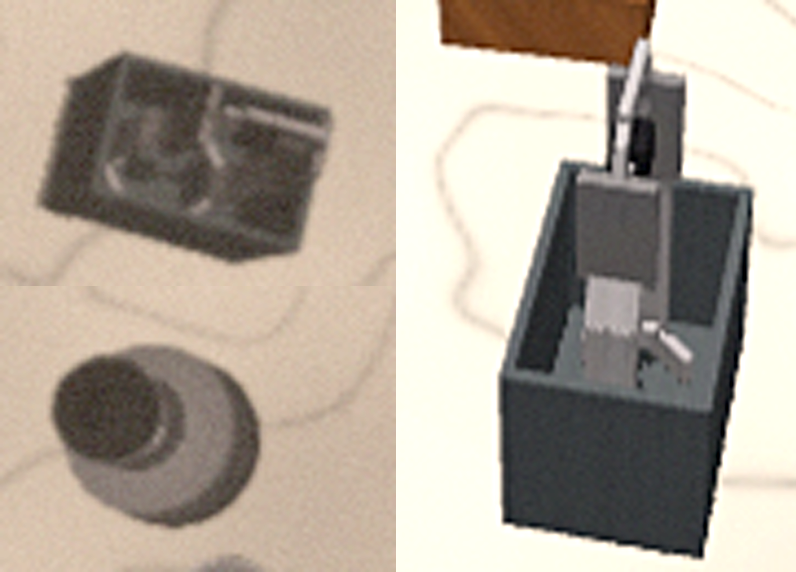

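The crops show the tongs standing upright in the holder, with the near handle plate at about (620,230), the far one at (650,120) and the bow between them. The collar is a black disc at about (110,410).

Measurements agree between views and with the given sizes:

| Item | Position (m) | Direction of y |
|---|---|---|
| Tongs | (0.512, -0.260) | 73° |
| Narrow stopper | (0.510, -0.041) | – |
| Collar | (0.505, 0.212) | – |

I'll turn +0.70 rad first, then approach.

```bash
cat > go.py <<'E'
import sys;from h import *
from scipy.spatial.transform import Rotation as Ro
# go.py x y z yaw_deg_of_y : offsets in tool axes
o=r.observe();M=Ro.from_quat(o["eef_rot"]).as_matrix();x,y,z,a=map(float,sys.argv[1:5])
ya=np.degrees(np.arctan2(M[1,1],M[0,1]));t=(ya-a+90)%180-90
print("t",round(o["t"],2),"pos",o["position"].round(4),"tilt",np.round(M[:2,2],4),"dTool",(M.T@(np.array([x,y,z])-o["position"])).round(4),"turn",round(np.radians(t),4),"F",o["wrist_force"].round(2),"w",round(o["width"],4),"g",round(o["grasp_force"],1),"q",o["qpos"].round(2))
E
python3 steer.py '0 0 0 0.1;0 0 0 0.1;0 0 0 0.1;0 0 0 0.1;0 0 0 0.1;0 0 0 0.1;0 0 0 0.1;0 0 0 0' 0.088
python3 steer.py '.0165 -.038 0 0;.0165 -.038 0 0;.0165 -.038 0 0;.0165 -.038 0 0;.0165 -.038 0 0;.0165 -.038 0 0;.0165 -.038 0 0;0 0 0 0'
python3 go.py .5124 -.260 .257 73
```

```text
t: 0.77
position: [0.2439, -0.5751, 0.257]
eef_rot: [0.989, -0.15, -0.0, -0.0]
wrist_force: [0.6, 0.1, 0.8]
width: 0.0883
grasp_force: 0.0
t: 1.43
position: [0.4404, -0.3457, 0.2571]
eef_rot: [0.99, -0.14, 0.002, -0.003]
wrist_force: [0.1, 0.2, -0.8]
width: 0.0878
grasp_force: 0.0
t 1.43 pos [ 0.4404 -0.3457  0.2571] tilt [0.0047 0.0064] dTool [ 0.0454 -0.1023  0.001 ] turn 0.016 F [ 0.08  0.21 -0.82] w 0.0878 g 0.0 q [ 0.57  0.6   0.03  1.77 -0.04  0.77 -1.23]
```

```bash
python3 steer.py '.015 -.034 0 0;.015 -.034 0 0;.015 -.034 0 0;0 0 0 0.0;0 0 0 0;0 0 0 0' 
python3 go.py .5124 -.260 .180 73
```

```text
t: 1.93
position: [0.505, -0.2717, 0.2572]
eef_rot: [0.989, -0.148, -0.001, 0.0]
wrist_force: [0.4, -0.3, 0.1]
width: 0.0878
grasp_force: 0.0
t 1.93 pos [ 0.505  -0.2717  0.2572] tilt [-0.0012 -0.0005] dTool [ 0.0037 -0.0134  0.0771] turn -0.0009 F [ 0.45 -0.27  0.08] w 0.0878 g 0.0 q [ 0.38  0.62  0.06  1.73 -0.05  0.79 -1.41]
```

```bash
python3 steer.py '.0037 -.0134 0 0;0 0 .03 0;0 0 .03 0;0 0 .03 0;0 0 .03 0;0 0 .0237 0;0 0 0 0;0 0 0 0' 
python3 go.py .5124 -.260 .113 73
python3 - <<'E'
from h import *
a=r.camera("side")[0][230:400,200:400];b=r.camera("top")[0][150:270,350:500]
cv2.imwrite("pics/pre.png",np.hstack([cv2.resize(a,(400,340))[:,:,::-1],cv2.resize(b,(400,340))[:,:,::-1]]))
E
```

```text
t: 2.6
position: [0.5115, -0.2609, 0.1131]
eef_rot: [0.989, -0.15, -0.001, 0.0]
wrist_force: [-0.5, -0.2, 0.7]
width: 0.0878
grasp_force: 0.0
t 2.6 pos [ 0.5115 -0.2609  0.1131] tilt [-0.0029  0.0002] dTool [ 0.0006 -0.0011  0.0001] turn -0.0044 F [-0.54 -0.16  0.69] w 0.0878 g 0.0 q [ 0.37  0.83  0.04  1.84 -0.06  0.48 -1.43]
```

View pics/pre.png

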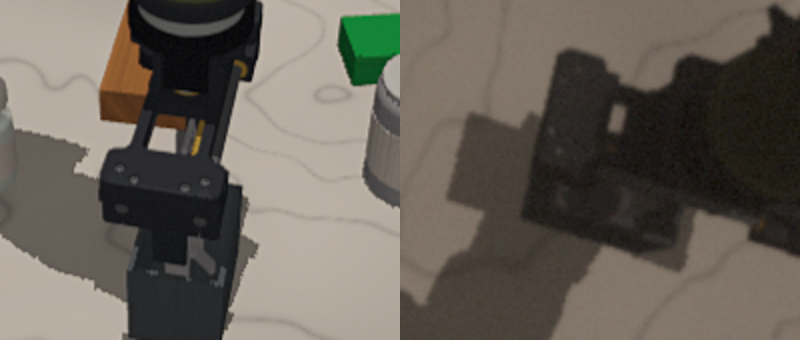

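Side view: the fingers straddle the handle plates, with the near finger at about (165,190) and the bow between the fingers below the palm. Nothing is touching. I'll close lightly.

```bash
python3 steer.py '.0006 -.0011 0 -.004;0 0 0 0;0 0 0 0;0 0 0 0;0 0 0 0;0 0 0 0;0 0 0 0;0 0 0 0' 0.045 8
python3 steer.py '0 0 0 0;0 0 0 0;0 0 0 0;0 0 0 0' 
python3 go.py .5124 -.260 .113 73
```

```text
t: 3.37
position: [0.5143, -0.2582, 0.1139]
eef_rot: [0.989, -0.147, 0.0, -0.0]
wrist_force: [-0.0, 1.2, 2.1]
width: 0.0449
grasp_force: 5.1
t: 3.7
position: [0.5143, -0.2583, 0.1138]
eef_rot: [0.989, -0.147, 0.0, -0.0]
wrist_force: [0.2, 0.8, 3.5]
width: 0.0451
grasp_force: 4.6
t 3.7 pos [ 0.5143 -0.2583  0.1138] tilt [0.0004 0.0002] dTool [-0.0013  0.0022  0.0008] turn 0.0018 F [0.22 0.8  3.49] w 0.0451 g 4.6 q [ 0.37  0.83  0.03  1.84 -0.05  0.48 -1.43]
```

```bash
python3 steer.py '0 0 -.01 0;0 0 -.02 0;0 0 -.02 0;0 0 0 0;0 0 0 0;0 0 0 0' 
python3 steer.py '0 0 -.025 0;0 0 -.025 0;0 0 -.025 0;0 0 -.025 0;0 0 -.01 0;0 0 0 0;0 0 0 0;0 0 0 0' 
python3 go.py .5105 -.041 .25 73
python3 - <<'E'
from h import *
p,d=r.camera("side");q,e=r.camera("top")
np.savez("pics/l.npz",p=p,d=d,q=q,e=e)
cv2.imwrite("pics/lift.png",np.hstack([cv2.resize(p[100:360,180:380],(400,520))[:,:,::-1],cv2.resize(q[130:270,300:500],(400,280))[:,:,::-1].repeat(1,0) if 0 else cv2.copyMakeBorder(cv2.resize(q[130:270,300:500],(400,280))[:,:,::-1],0,240,0,0,0)]))
E
```

```text
t: 4.2
position: [0.5134, -0.2585, 0.1631]
eef_rot: [0.989, -0.147, -0.001, 0.0]
wrist_force: [-0.2, 0.4, -1.6]
width: 0.0448
grasp_force: 4.2
t: 4.87
position: [0.513, -0.2579, 0.2717]
eef_rot: [0.989, -0.147, -0.002, -0.001]
wrist_force: [-0.5, 1.0, -2.0]
width: 0.0453
grasp_force: 4.2
t 4.87 pos [ 0.513  -0.2579  0.2717] tilt [-0.0036  0.0016] dTool [-0.0654 -0.2068  0.022 ] turn 0.0017 F [-0.5   1.04 -1.95] w 0.0453 g 4.2 q [ 0.35  0.6   0.06  1.71 -0.05  0.83 -1.43]
```

View pics/lift.png

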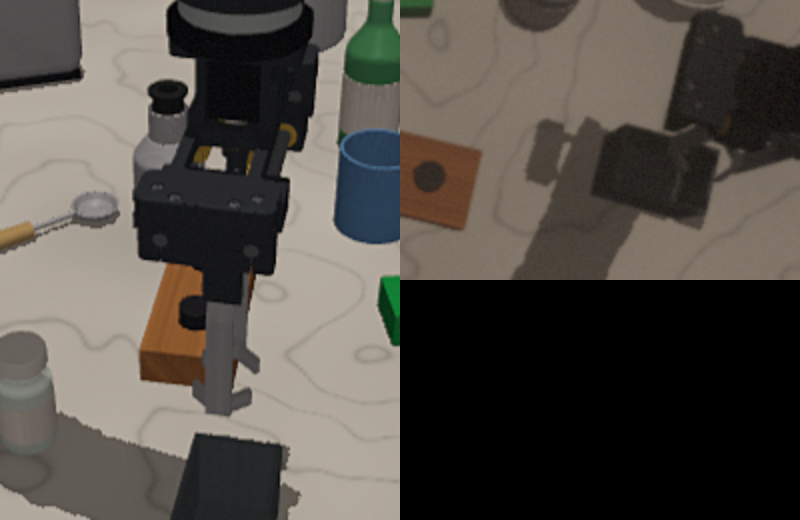

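The tongs hang upright and open in the gripper, with the jaws at about (220,400) in the left half, clear of the holder. I'll measure where the jaws sit relative to the TCP.

```bash
cat > tm.py <<'E'
from h import *
from scipy.spatial.transform import Rotation as Ro
import sys
o=r.observe();M=Ro.from_quat(o["eef_rot"]).as_matrix()
for n in("side","top"):
    p,d=r.camera(n);T=(cloud(n,d)-o["position"])@M;T=T[d>0]
    for a,b,l in((-.025,.015,"fingers"),(.03,.09,"arms"),(.093,.112,"jaws")):
        q=T[(T[:,2]>a)&(T[:,2]<b)&(abs(T[:,0])<.035)&(abs(T[:,1])<.06)]
        if len(q)>20: print(n,l,len(q),"tool x",np.percentile(q[:,0],[1,5,50,95,99]).round(4),"y",np.percentile(q[:,1],[1,50,99]).round(4),"zmax",q[:,2].max().round(4))
E
python3 tm.py
```

```text
side fingers 319 tool x [-0.0132 -0.009   0.0013  0.0105  0.011 ] y [0.0209 0.0372 0.0396] zmax 0.015
side arms 682 tool x [-0.0091 -0.0087  0.0002  0.0061  0.0064] y [-0.0272  0.0289  0.0311] zmax 0.0899
side jaws 425 tool x [-0.0203 -0.0189  0.0039  0.0157  0.0168] y [-0.0263  0.019   0.0307] zmax 0.1104
top fingers 135 tool x [-0.0136 -0.0134 -0.0095 -0.0023 -0.0017] y [-0.0384  0.0166  0.0346] zmax 0.0148
top arms 313 tool x [-0.0097 -0.0094 -0.0039  0.0047  0.0063] y [-0.0309  0.0234  0.0277] zmax 0.09
top jaws 159 tool x [-0.0197 -0.019  -0.0094  0.0083  0.0106] y [-0.0305 -0.0168  0.0271] zmax 0.1098
```

```bash
python3 steer.py '-.010 -.030 0 0;-.010 -.030 0 0;-.010 -.030 0 0;-.010 -.030 0 0;-.010 -.030 0 0;-.010 -.030 .02 0;0 0 0 0;0 0 0 0'
python3 steer.py '-.004 -.0268 0 0;0 0 0 0;0 0 0 0;0 0 0 0;0 0 0 0'
python3 go.py .5119 -.0415 .1493 73
```

```text
t: 5.73
position: [0.5083, -0.0664, 0.2525]
eef_rot: [0.989, -0.145, -0.002, -0.0]
wrist_force: [-0.3, -0.9, -2.5]
width: 0.0447
grasp_force: 4.2
t: 6.15
position: [0.513, -0.0439, 0.2538]
eef_rot: [0.989, -0.148, 0.0, 0.001]
wrist_force: [0.1, -0.3, -1.4]
width: 0.0451
grasp_force: 4.2
t 6.15 pos [ 0.513  -0.0439  0.2538] tilt [ 0.0002 -0.0011] dTool [-0.0018 -0.0021  0.1045] turn -0.001 F [ 0.15 -0.3  -1.4 ] w 0.0451 g 4.2 q [-0.06  0.55  0.08  1.91 -0.06  0.69 -1.81]
```

Next I'll centre and descend to about 30 mm above the head, then compare jaws and stopper in the images before closing in.

```bash
python3 steer.py '-.0018 -.0021 .02 0;0 0 .025 0;0 0 .02 0;0 0 0 0;0 0 0 0;0 0 0 0'
python3 go.py .5119 -.0415 .1493 73
cat > sm.py <<'E'
from h import *
# jaws and head both measured from the same clouds, world frame
for n in("side","top"):
    p,d=r.camera(n);W=cloud(n,d);g=(p.max(2)<70)&(d>0)
    q=W[g&(abs(W[...,0]-.51)<.03)&(abs(W[...,1]+.041)<.03)&(W[...,2]>.0505)&(W[...,2]<.057)]
    if len(q)>20:print(n,"head",len(q),cv2.minEnclosingCircle((q[:,:2]*1000).astype(np.float32)),rect(q))
    cv2.imwrite(f"pics/sm_{n}.png",p[:,:,::-1])
E
python3 sm.py; python3 tm.py
python3 -c "
import cv2,numpy as np
a=cv2.imread('pics/sm_side.png')[150:310,200:340];b=cv2.imread('pics/sm_top.png')[150:270,240:360]
cv2.imwrite('pics/sm.png',np.hstack([cv2.resize(a,(420,480)),cv2.resize(b,(370,480))]))"
```

```text
t: 6.65
position: [0.5126, -0.0404, 0.1896]
eef_rot: [0.989, -0.148, 0.001, 0.0]
wrist_force: [-0.1, -0.5, -1.9]
width: 0.045
grasp_force: 4.2
t 6.65 pos [ 0.5126 -0.0404  0.1896] tilt [ 0.0016 -0.0005] dTool [-0.0004  0.0013  0.0403] turn 0.0002 F [-0.15 -0.46 -1.93] w 0.045 g 4.2 q [-0.05  0.65  0.06  1.97 -0.07  0.52 -1.8 ]
side head 136 ((510.77490234375, -41.49626159667969), 15.84243392944336) (array([511.1, -44.6]), array([28.9, 25.1]), 11.8)
top head 121 ((510.6088562011719, -38.556880950927734), 14.391380310058594) (array([506.5, -37.8]), array([27.6, 18.9]), 73.6)
side fingers 238 tool x [-0.0099 -0.0088  0.0018  0.0107  0.011 ] y [0.0215 0.0376 0.0405] zmax 0.0149
side arms 463 tool x [-0.01   -0.0087  0.0001  0.0057  0.0062] y [-0.0277  0.0283  0.0318] zmax 0.0899
side jaws 264 tool x [-0.0208 -0.0186  0.0038  0.0156  0.0169] y [-0.026   0.0191  0.0309] zmax 0.1111
top jaws 37 tool x [-0.0199 -0.0194 -0.015  -0.0077 -0.0064] y [-0.027  -0.019   0.0161] zmax 0.11
```

View pics/sm.png

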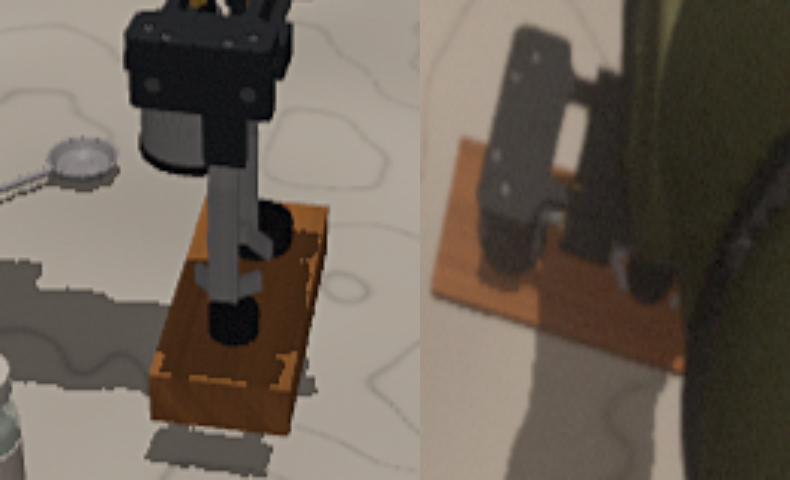

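Left (side view): the jaws at about (230,285) are right above the narrow head at (232,320). The side cloud puts the head at (0.5108,-0.0415) and the jaw centre about 1.5 mm to its +y side. I'll correct and descend.

```bash
python3 steer.py '.0005 .0015 .010 0;0 0 .015 0;0 0 .01 0;0 0 0 0;0 0 0 0;0 0 0 0'
python3 go.py .5126 -.0420 .1493 73
```

```text
t: 7.35
position: [0.5121, -0.0412, 0.1538]
eef_rot: [0.989, -0.147, 0.0, 0.0]
wrist_force: [-0.0, 0.1, -1.0]
width: 0.0448
grasp_force: 4.2
t 7.35 pos [ 0.5121 -0.0412  0.1538] tilt [ 0.0003 -0.0001] dTool [0.0007 0.0007 0.0045] turn 0.0015 F [-0.03  0.14 -1.04] w 0.0448 g 4.2 q [-0.04  0.71  0.05  2.   -0.08  0.43 -1.8 ]
```

```bash
python3 steer.py '.0004 .0005 .0045 0;0 0 0 0;0 0 0 0;0 0 0 0'
python3 go.py .5126 -.0420 .1493 73
python3 steer.py '0 0 0 0;0 0 0 0;0 0 0 0;0 0 0 0;0 0 0 0;0 0 0 0;0 0 0 0;0 0 0 0' 0.036 24
python3 steer.py '0 0 0 0;0 0 0 0;0 0 0 0;0 0 0 0;0 0 0 0;0 0 0 0;0 0 0 0;0 0 0 0' 0.026 24
python3 go.py .5126 -.0420 .1493 73
```

```text
t: 7.68
position: [0.5123, -0.0417, 0.1494]
eef_rot: [0.989, -0.147, 0.0, 0.0]
wrist_force: [-0.3, -0.8, -1.9]
width: 0.0452
grasp_force: 4.2
t 7.68 pos [ 0.5123 -0.0417  0.1494] tilt [ 0.0003 -0.0001] dTool [0.0004 0.0001 0.0001] turn 0.0014 F [-0.31 -0.77 -1.91] w 0.0452 g 4.2 q [-0.04  0.72  0.05  2.   -0.08  0.42 -1.8 ]
t: 8.35
position: [0.5122, -0.0417, 0.1492]
eef_rot: [0.989, -0.147, 0.0, 0.0]
wrist_force: [-1.0, 0.2, -2.1]
width: 0.0361
grasp_force: 6.4
t: 9.02
position: [0.5122, -0.0417, 0.1492]
eef_rot: [0.989, -0.147, 0.0, 0.0]
wrist_force: [0.7, -0.0, -1.1]
width: 0.03
grasp_force: 24.0
t 9.02 pos [ 0.5122 -0.0417  0.1492] tilt [ 0.0001 -0.    ] dTool [ 0.0005  0.0002 -0.0001] turn 0.0016 F [ 0.7  -0.02 -1.08] w 0.03 g 24.0 q [-0.04  0.72  0.05  2.   -0.08  0.42 -1.8 ]
```

```bash
python3 steer.py '0 0 -.01 0;0 0 -.02 0;0 0 -.02 0;0 0 -.02 0;0 0 -.02 0;0 0 -.02 0;0 0 -.02 0;0 0 -.02 0'
python3 steer.py '0 0 0 0;0 0 0 0;0 0 0 0;0 0 0 0'
python3 go.py .5072 .211 .30 73
python3 tm.py
python3 - <<'E'
from h import *
p,d=r.camera("side");cv2.imwrite("pics/held.png",cv2.resize(p[60:280,180:340],(480,660))[:590,:,::-1])
E
```

```text
t: 9.68
position: [0.5116, -0.0418, 0.3009]
eef_rot: [0.989, -0.147, -0.0, 0.0]
wrist_force: [0.2, -0.1, -0.7]
width: 0.0306
grasp_force: 24.0
t: 10.02
position: [0.5112, -0.0417, 0.298]
eef_rot: [0.989, -0.147, -0.001, 0.0]
wrist_force: [0.8, 0.3, -1.9]
width: 0.0306
grasp_force: 24.0
t 10.02 pos [ 0.5112 -0.0417  0.298 ] tilt [-0.0028 -0.    ] dTool [-0.0773 -0.2406 -0.002 ] turn 0.0015 F [ 0.78  0.34 -1.87] w 0.0306 g 24.0 q [-0.07  0.49  0.09  1.85 -0.06  0.8  -1.81]
side fingers 393 tool x [-0.0095 -0.0085  0.0035  0.0107  0.011 ] y [-0.0251  0.0297  0.034 ] zmax 0.015
side arms 551 tool x [-0.0096 -0.0085  0.0008  0.0062  0.0064] y [-0.0214  0.0215  0.0249] zmax 0.09
side jaws 320 tool x [-0.0202 -0.0183  0.0049  0.0158  0.0169] y [-0.0199  0.0122  0.0243] zmax 0.1109
top arms 29 tool x [-0.0096 -0.0096 -0.0091 -0.0035 -0.0024] y [-0.0047  0.0187  0.0211] zmax 0.0899
top jaws 244 tool x [-0.0195 -0.0175 -0.0093  0.0004  0.0021] y [-0.021  -0.0016  0.0183] zmax 0.1106
```

View pics/held.png

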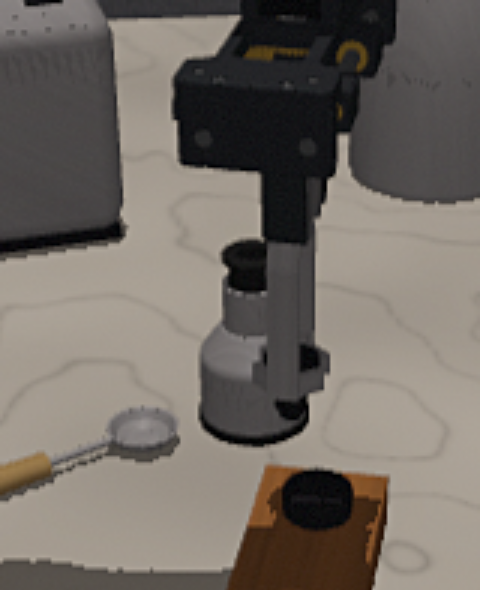

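The stopper hangs upright in the jaws, with its foot at about (290,410). The rack's narrow hole is empty and the wide stopper is still in place at (317,498). Next I'll carry it to the flask.

```bash
python3 steer.py '-.0095 -.030 0 0;-.0095 -.030 0 0;-.0095 -.030 0 0;-.0095 -.030 0 0;-.0095 -.030 0 0;-.0095 -.030 0 0;-.0095 -.030 0 0;0 0 0 0'
python3 steer.py '-.010 -.0285 0 0;0 0 0 0;0 0 0 0;0 0 0 0;0 0 0 0;0 0 0 0'
python3 go.py .5072 .211 .27 73
cat > fm.py <<'E'
from h import *
from scipy.spatial.transform import Rotation as Ro
o=r.observe();M=Ro.from_quat(o["eef_rot"]).as_matrix()
for n in("side","top"):
    p,d=r.camera(n);W=cloud(n,d);T=(W-o["position"])@M;k=d>0
    s=T[k&(p.max(2)<60)&(abs(T[...,0])<.02)&(abs(T[...,1])<.02)&(T[...,2]>.112)&(T[...,2]<.138)&(W[...,2]>.137)]
    if len(s)>8:print(n,"shank",len(s),"x",np.percentile(s[:,0],[3,50,97]).round(4),"y",np.percentile(s[:,1],[3,50,97]).round(4),"zmax",s[:,2].max().round(4))
    c=W[k&(np.hypot(W[...,0]-.505,W[...,1]-.212)<.03)&(W[...,2]>.1285)&(W[...,2]<.135)]
    if len(c)>8:print(n,"collar",len(c),cv2.minEnclosingCircle((c[:,:2]*1000).astype(np.float32)),rect(c),np.median(c[:,2]).round(4))
    b=W[k&(np.hypot(W[...,0]-.505,W[...,1]-.212)<.03)&(W[...,2]>.112)&(W[...,2]<.124)]
    if len(b)>8:print(n,"below collar x",np.percentile(b[:,0],[2,98]).round(4))
    cv2.imwrite(f"pics/fm_{n}.png",p[:,:,::-1])
a=cv2.imread('pics/fm_side.png')[60:220,200:340];b=cv2.imread('pics/fm_top.png')[150:270,140:260]
cv2.imwrite('pics/fm.png',np.hstack([cv2.resize(a,(420,480)),cv2.resize(b,(370,480))]))
E
python3 fm.py; python3 tm.py
```

```text
t: 10.83
position: [0.5085, 0.1875, 0.2984]
eef_rot: [0.99, -0.142, -0.001, -0.003]
wrist_force: [0.6, 1.1, -1.9]
width: 0.0299
grasp_force: 24.0
t: 11.33
position: [0.5086, 0.2073, 0.2991]
eef_rot: [0.989, -0.148, -0.0, 0.0]
wrist_force: [0.5, -0.2, -3.1]
width: 0.03
grasp_force: 24.0
t 11.33 pos [0.5086 0.2073 0.2991] tilt [-0.0002 -0.0009] dTool [-0.0024 -0.0032  0.0291] turn -0.0005 F [ 0.51 -0.2  -3.11] w 0.03 g 24.0 q [-0.53  0.54  0.1   1.75 -0.07  0.86 -2.27]
side shank 55 x [-0.0077 -0.      0.0069] y [0.0019 0.0066 0.0111] zmax 0.133
side collar 155 ((503.0554504394531, 211.6490936279297), 23.168333053588867) (array([505. , 211.4]), array([44.6, 38.4]), 86.8) 0.1321
side below collar x [0.4893 0.5196]
side fingers 358 tool x [-0.0098 -0.0087  0.0047  0.0106  0.011 ] y [-0.0301  0.0294  0.0351] zmax 0.0149
side arms 407 tool x [-0.0099 -0.009   0.0005  0.006   0.0065] y [-0.0226  0.0209  0.0254] zmax 0.0899
side jaws 207 tool x [-0.0198 -0.0185  0.0039  0.0161  0.0168] y [-0.0192  0.0135  0.0245] zmax 0.1098
top fingers 39 tool x [-0.0092 -0.0074 -0.      0.0097  0.0103] y [-0.0122  0.0277  0.0288] zmax 0.0134
top arms 33 tool x [-0.0087 -0.0077 -0.0003  0.0058  0.0064] y [0.0201 0.0211 0.0216] zmax 0.0489
```

View pics/fm.png

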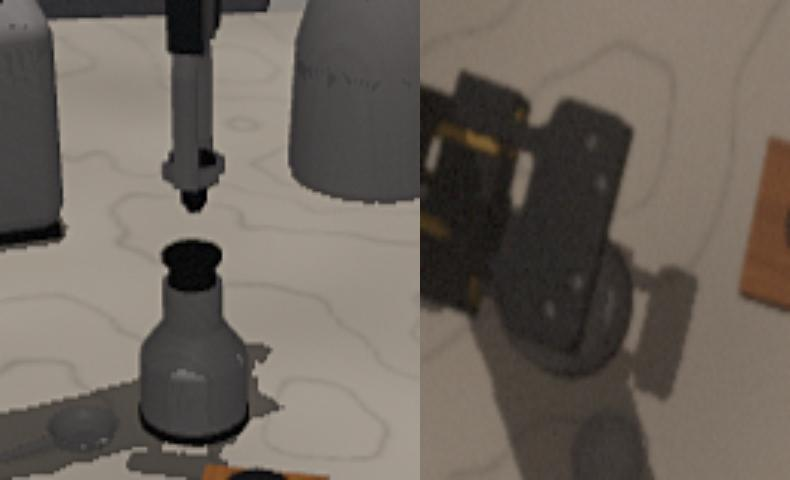

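Left: the stopper foot is at crop (195,205), nearly over the collar at (192,258). I'll refine the lateral offset from silhouettes in the same picture.

Run:
```python
from h import *
p=cv2.imread("pics/fm_side.png").max(2).astype(int)
R,t,K=cam("side");c=-R.T@t
def ry(u,v,y):
    d=R.T@np.linalg.inv(K)@[u,v,1];return c+d*(y-c[1])/d[1]
for row in list(range(122,131))+list(range(141,156)):
    k=np.where(p[row,235:300]<62)[0]+235
    k=k[(k>250)&(k<280)]
    if len(k): print(row,k.min(),k.max(),(k.min()+k.max())/2, ry((k.min()+k.max())/2,row,.211).round(4))
m=((p<62)*255).astype(np.uint8);m[:139]=0;m[160:]=0;m[:,:245]=0;m[:,285:]=0
k=np.argwhere(m);print("black blob rows",k[:,0].min(),k[:,0].max())
for n,z in(("top",.132),("side",.132)):
    q=cv2.imread(f"pics/{n}0.png").max(2)
    b=np.zeros_like(q)
    if n=="top":b[200:235,158:193]=(q[200:235,158:193]<50)
    else:b[138:153,245:285]=(q[138:153,245:285]<50)
    z_=max(cv2.findContours(b,0,1)[0],key=cv2.contourArea);e=cv2.fitEllipse(z_);print(n,e,plane(n,e[0],z).round(4))
```

```text
122 259 268 263.5 [0.5057 0.211  0.1794]
123 260 268 264.0 [0.5067 0.211  0.1773]
124 260 268 264.0 [0.5067 0.211  0.1751]
125 261 268 264.5 [0.5076 0.211  0.1729]
126 261 268 264.5 [0.5076 0.211  0.1707]
127 261 268 264.5 [0.5075 0.211  0.1686]
128 262 267 264.5 [0.5075 0.211  0.1664]
129 262 266 264.0 [0.5065 0.211  0.1643]
130 263 266 264.5 [0.5074 0.211  0.162 ]
141 258 270 264.0 [0.5061 0.211  0.1377]
142 256 272 264.0 [0.506  0.211  0.1355]
143 255 273 264.0 [0.506  0.211  0.1332]
144 254 273 263.5 [0.505 0.211 0.131]
145 254 273 263.5 [0.5049 0.211  0.1287]
146 254 273 263.5 [0.5049 0.211  0.1265]
147 254 272 263.0 [0.5038 0.211  0.1243]
148 255 271 263.0 [0.5038 0.211  0.122 ]
149 256 271 263.5 [0.5048 0.211  0.1196]
150 257 271 264.0 [0.5058 0.211  0.1173]
151 256 271 263.5 [0.5047 0.211  0.1151]
152 256 272 264.0 [0.5057 0.211  0.1127]
153 255 273 264.0 [0.5056 0.211  0.1104]
154 255 273 264.0 [0.5056 0.211  0.1081]
155 256 273 264.5 [0.5066 0.211  0.1057]
black blob rows 140 159
top ((174.07269287109375, 217.71910095214844), (21.702335357666016, 22.65442657470703), 70.21075439453125) [[0.5041 0.2103 0.132 ]]
side ((263.6170349121094, 146.3738555908203), (12.608246803283691, 19.5467529296875), 89.12881469726562) [[0.5044 0.1989 0.132 ]]
```

```bash
python3 go.py .5065 .2109 .262 73
python3 steer.py '-.0030 -.0028 0 0;0 0 .015 0;0 0 .010 0;0 0 0 0;0 0 0 0;0 0 0 0;0 0 0 0'
python3 go.py .5065 .2109 .262 73
```

```text
t 11.53 pos [0.5085 0.2082 0.2993] tilt [ 0.0001 -0.0001] dTool [-0.0027 -0.002   0.0373] turn 0.0006 F [-0.38  0.42 -2.25] w 0.0301 g 24.0 q [-0.54  0.54  0.1   1.75 -0.07  0.86 -2.27]
t: 12.12
position: [0.5068, 0.2125, 0.2749]
eef_rot: [0.989, -0.147, 0.001, -0.0]
wrist_force: [0.3, 0.4, -2.4]
width: 0.0299
grasp_force: 24.0
t 12.12 pos [0.5068 0.2125 0.2749] tilt [0.0014 0.0006] dTool [0.0002 0.0016 0.0129] turn 0.0015 F [ 0.34  0.37 -2.42] w 0.0299 g 24.0 q [-0.54  0.57  0.1   1.79 -0.07  0.79 -2.27]
```

```bash
python3 steer.py '.0001 .0014 .005 0;0 0 .003 0;0 0 0 0;0 0 0 0;0 0 0 0'
python3 go.py .5065 .2109 .262 73; python3 fm.py
python3 - <<'E'
from h import *
p=cv2.imread("pics/fm_side.png").max(2).astype(int)
for row in range(128,154):
    k=np.where(p[row,250:280]<62)[0]+250
    if len(k): print(row,k.min(),k.max(),(k.min()+k.max())/2)
E
```

```text
t: 12.53
position: [0.5061, 0.2109, 0.2662]
eef_rot: [0.989, -0.147, 0.0, -0.0]
wrist_force: [1.0, -0.5, -2.1]
width: 0.0307
grasp_force: 24.0
t 12.53 pos [0.5061 0.2109 0.2662] tilt [ 0.0001 -0.    ] dTool [ 0.0004 -0.0001  0.0042] turn 0.0014 F [ 0.97 -0.46 -2.13] w 0.0307 g 24.0 q [-0.54  0.58  0.09  1.8  -0.07  0.77 -2.27]
side shank 45 x [-0.0089  0.0005  0.0067] y [0.0013 0.0072 0.011 ] zmax 0.129
side collar 127 ((504.9654541015625, 211.89540100097656), 23.829727172851562) (array([504.9, 209. ]), array([38.8, 41.9]), 2.5) 0.1317
side below collar x [0.4892 0.5196]
128 255 272 263.5
129 253 272 262.5
130 254 272 263.0
131 254 272 263.0
132 254 264 259.0
133 254 255 254.5
134 255 270 262.5
135 269 270 269.5
136 267 267 267.0
137 259 267 263.0
138 259 267 263.0
139 260 267 263.5
140 259 267 263.0
141 258 270 264.0
142 256 272 264.0
143 255 273 264.0
144 254 273 263.5
145 254 273 263.5
146 254 273 263.5
147 254 272 263.0
148 255 271 263.0
149 256 271 263.5
150 257 271 264.0
151 256 271 263.5
152 256 272 264.0
153 255 273 264.0
```

View pics/fm.png

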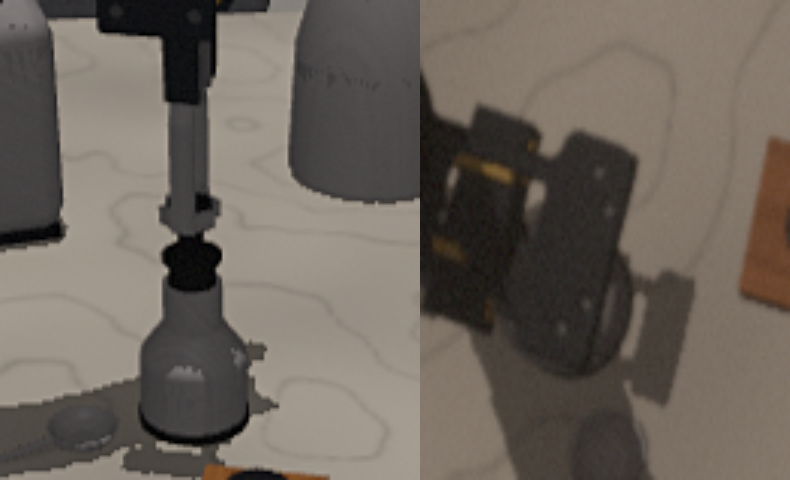

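The shank is centred over the collar: column 263.2 against 263.6. I'll descend in small steps and watch the force.

```bash
python3 steer.py '.0005 0 .004 0;0 0 .003 0;0 0 0 0;0 0 0 0;0 0 0 0'
python3 go.py .5065 .2109 .244 73
python3 steer.py '0 0 .003 0;0 0 .002 0;0 0 0 0;0 0 0 0;0 0 0 0'
python3 go.py .5065 .2109 .244 73
```

```text
t: 13.05
position: [0.5065, 0.2108, 0.2591]
eef_rot: [0.989, -0.147, -0.0, 0.0]
wrist_force: [-0.0, 0.3, -2.4]
width: 0.0304
grasp_force: 24.0
t 13.05 pos [0.5065 0.2108 0.2591] tilt [-0.0001 -0.0001] dTool [-0.     -0.0001  0.0151] turn 0.0015 F [-0.02  0.32 -2.37] w 0.0304 g 24.0 q [-0.53  0.59  0.09  1.81 -0.07  0.75 -2.27]
t: 13.47
position: [0.5065, 0.2108, 0.2542]
eef_rot: [0.989, -0.147, 0.0, 0.0]
wrist_force: [-0.1, 0.6, -1.3]
width: 0.0305
grasp_force: 24.0
t 13.47 pos [0.5065 0.2108 0.2542] tilt [ 0.0001 -0.0001] dTool [-0.0001 -0.0001  0.0102] turn 0.0015 F [-0.07  0.55 -1.33] w 0.0305 g 24.0 q [-0.53  0.59  0.09  1.81 -0.08  0.74 -2.27]
```

```bash
python3 steer.py '0 0 .002 0;0 0 .002 0;0 0 0 0;0 0 0 0;0 0 0 0'
python3 steer.py '0 0 .002 0;0 0 .002 0;0 0 0 0;0 0 0 0;0 0 0 0'
python3 go.py .5065 .2109 .244 73
```

```text
t: 13.88
position: [0.5065, 0.2107, 0.2502]
eef_rot: [0.989, -0.147, 0.0, 0.0]
wrist_force: [0.3, 0.3, -2.5]
width: 0.0308
grasp_force: 24.0
t: 14.3
position: [0.5064, 0.2107, 0.2461]
eef_rot: [0.989, -0.147, -0.0, 0.0]
wrist_force: [-0.1, 0.8, -2.6]
width: 0.0305
grasp_force: 24.0
t 14.3 pos [0.5064 0.2107 0.2461] tilt [-0.0001 -0.0002] dTool [ 0.     -0.0002  0.0021] turn 0.0015 F [-0.07  0.82 -2.57] w 0.0305 g 24.0 q [-0.53  0.6   0.09  1.82 -0.08  0.72 -2.27]
```

```bash
python3 steer.py '0 0 .001 0;0 0 .001 0;0 0 0 0;0 0 0 0'|sed -n 2,4p
python3 steer.py '0 0 .001 0;0 0 0 0;0 0 0 0;0 0 0 0'|sed -n 2,4p
python3 steer.py '0 0 .001 0;0 0 0 0;0 0 0 0;0 0 0 0'|sed -n 2,4p
python3 go.py .5065 .2109 .244 73
```

```text
position: [0.5067, 0.2108, 0.2447]
eef_rot: [0.989, -0.147, 0.0, -0.0]
wrist_force: [-1.4, -0.6, 5.6]
position: [0.5067, 0.2108, 0.2434]
eef_rot: [0.989, -0.147, 0.0, -0.0]
wrist_force: [-1.3, 0.1, 4.2]
position: [0.5066, 0.2108, 0.2422]
eef_rot: [0.989, -0.147, 0.0, -0.0]
wrist_force: [0.3, 0.5, 5.1]
t 15.3 pos [0.5066 0.2108 0.2422] tilt [0.0002 0.    ] dTool [-0.0001 -0.0001 -0.0018] turn 0.0015 F [0.28 0.47 5.13] w 0.0303 g 24.0 q [-0.53  0.61  0.09  1.82 -0.08  0.71 -2.27]
```

```bash
for i in 1; do python3 steer.py '0 0 .0007 0;0 0 0 0;0 0 0 0'|grep -E "pos|wrist"
python3 steer.py '0 0 .0007 0;0 0 0 0;0 0 0 0'|grep -E "pos|wrist"; done
```

```text
position: [0.5066, 0.2108, 0.2415]
wrist_force: [-0.3, -1.8, 3.8]
position: [0.5066, 0.2108, 0.2408]
wrist_force: [-0.2, -0.2, 3.6]
```

```bash
python3 steer.py '0 0 .0007 0;0 0 0 0;0 0 0 0'|grep -E "pos|wrist"
```

```text
position: [0.5065, 0.2108, 0.2401]
wrist_force: [-0.2, 0.2, 3.9]
```

```bash
cat > ok.py <<'E'
from rig import r
import sys
o=r.observe();print(o["position"].round(4),o["wrist_force"].round(1));sys.exit(o["wrist_force"][2]>9)
E
python3 steer.py '0 0 .0007 0;0 0 0 0;0 0 0 0'>/dev/null; python3 ok.py &&
python3 steer.py '0 0 .0007 0;0 0 0 0;0 0 0 0'>/dev/null; python3 ok.py &&
python3 steer.py '0 0 .0007 0;0 0 0 0;0 0 0 0'>/dev/null; python3 ok.py &&
python3 steer.py '0 0 .0007 0;0 0 0 0;0 0 0 0'>/dev/null; python3 ok.py
```

```text
[0.5065 0.2108 0.2393] [ 0.1 -0.   3.9]
[0.5065 0.2108 0.2393] [ 0.1 -0.   3.9]
[0.5065 0.2108 0.2393] [ 0.1 -0.   3.9]
[0.5065 0.2108 0.2393] [ 0.1 -0.   3.9]False
False
False
False
```

```bash
sed -i 's/sys.exit(\(.*\))$/sys.exit(int(\1))/' ok.py
python3 steer.py '0 0 .0007 0;0 0 0 0;0 0 0 0'>/dev/null; python3 ok.py &&
python3 steer.py '0 0 .0007 0;0 0 0 0;0 0 0 0'>/dev/null && python3 ok.py &&
python3 steer.py '0 0 .0007 0;0 0 0 0;0 0 0 0'>/dev/null && python3 ok.py &&
python3 steer.py '0 0 .0007 0;0 0 0 0;0 0 0 0'>/dev/null && python3 ok.py
```

```text
[0.5065 0.2108 0.2386] [0.2 0.  3.2]
[0.5065 0.2108 0.238 ] [ 0.5 -0.2  3.1]
[0.5065 0.2108 0.2372] [ 0.3 -0.5  3.3]
[0.5065 0.2108 0.2365] [ 1.1 -0.   3. ]
```

```bash
python3 steer.py '0 0 .0007 0;0 0 0 0;0 0 0 0'>/dev/null; python3 ok.py &&
python3 steer.py '0 0 .0007 0;0 0 0 0;0 0 0 0'>/dev/null && python3 ok.py &&
python3 steer.py '0 0 .0007 0;0 0 0 0;0 0 0 0'>/dev/null && python3 ok.py &&
python3 steer.py '0 0 .0007 0;0 0 0 0;0 0 0 0'>/dev/null && python3 ok.py &&
python3 steer.py '0 0 .0007 0;0 0 0 0;0 0 0 0'>/dev/null && python3 ok.py &&
python3 steer.py '0 0 .0007 0;0 0 0 0;0 0 0 0'>/dev/null && python3 ok.py
```

```text
[0.5065 0.2108 0.2358] [0.3 0.8 3.6]
[0.5065 0.2108 0.2351] [0.4 0.9 3.8]
[0.5065 0.2108 0.2344] [0.1 0.5 3.8]
[0.5065 0.2108 0.2338] [ 0.1 -0.1  4.1]
[0.5067 0.2108 0.2337] [-1.1 -0.9  9.3]
```

The seat is felt at TCP z ≈ 0.2337, about 11 mm of collar travel. I'll press on gently.

```bash
python3 steer.py '0 0 .0004 0;0 0 0 0;0 0 0 0'|grep -E "pos|wrist"
```

```text
position: [0.5069, 0.2108, 0.2337]
wrist_force: [-0.5, -0.5, 12.1]
```

```bash
python3 steer.py '0 0 .0003 0;0 0 0 0;0 0 0 0;0 0 0 0'|grep -E "pos|wrist|grasp"
```

```text
position: [0.5069, 0.2108, 0.2336]
wrist_force: [-1.6, -1.8, 13.9]
grasp_force: 24.0
```

```bash
python3 steer.py '0 0 .0004 0;0 0 0 0;0 0 0 0;0 0 0 0'|grep -E "pos|wrist|grasp"
python3 steer.py '0 0 .0002 0;0 0 0 0;0 0 0 0;0 0 0 0'|grep -E "pos|wrist|grasp"
```

```text
position: [0.507, 0.2108, 0.2335]
wrist_force: [-1.9, -0.0, 15.4]
grasp_force: 24.0
position: [0.5071, 0.2108, 0.2335]
wrist_force: [-2.1, -0.5, 17.4]
grasp_force: 24.0
```

```bash
python3 steer.py '0 0 .0004 0;0 0 0 0;0 0 0 0;0 0 0 0'|grep -E "pos|wrist|grasp"
python3 steer.py '0 0 0 0;0 0 0 0;0 0 0 0;0 0 0 0'|grep -E "pos|wrist|grasp"
```

```text
position: [0.5073, 0.2108, 0.2333]
wrist_force: [-1.6, -0.9, 18.1]
grasp_force: 24.0
position: [0.5073, 0.2108, 0.2333]
wrist_force: [-1.3, -1.3, 17.5]
grasp_force: 24.0
```

```bash
python3 steer.py '0 0 .0004 0;0 0 0 0;0 0 0 0;0 0 0 0'|grep -E "pos|wrist|grasp"
python3 steer.py '0 0 .0002 0;0 0 0 0;0 0 0 0;0 0 0 0'|grep -E "pos|wrist|grasp"
```

```text
position: [0.5073, 0.2108, 0.233]
wrist_force: [-1.5, -0.8, 19.0]
grasp_force: 24.0
position: [0.5075, 0.2109, 0.233]
wrist_force: [-2.5, -0.9, 19.0]
grasp_force: 24.0
```

```bash
python3 steer.py '0 0 .0006 0;0 0 0 0;0 0 0 0;0 0 0 0'|grep -E "pos|wrist|grasp"
python3 go.py .5065 .2109 .244 73
```

```text
position: [0.5074, 0.2108, 0.2323]
wrist_force: [-1.6, -1.0, 19.2]
grasp_force: 24.0
t 21.47 pos [0.5074 0.2108 0.2323] tilt [0.0028 0.0011] dTool [-0.0009  0.0002 -0.0117] turn 0.0011 F [-1.58 -0.98 19.17] w 0.0298 g 24.0 q [-0.53  0.62  0.09  1.83 -0.08  0.68 -2.27]
```

```bash
python3 steer.py '0 0 0 0;0 0 0 0;0 0 0 0;0 0 0 0' - 29|grep -E "pos|wrist|grasp"
python3 steer.py '0 0 .0003 0;0 0 0 0;0 0 0 0;0 0 0 0'|grep -E "pos|wrist|grasp"
```

```text
position: [0.5074, 0.2108, 0.2322]
wrist_force: [-1.2, -1.6, 19.4]
grasp_force: 29.0
position: [0.5075, 0.2109, 0.2322]
wrist_force: [-1.8, -1.6, 21.0]
grasp_force: 29.0
```

```bash
python3 steer.py '0 0 -.0015 0;0 0 0 0;0 0 0 0;0 0 0 0'|grep -E "pos|wrist|grasp"
python3 steer.py '0 0 -.0007 0;0 0 0 0;0 0 0 0;0 0 0 0'|grep -E "pos|wrist|grasp"
```

```text
position: [0.5071, 0.2109, 0.2324]
wrist_force: [-0.8, 0.3, 11.8]
grasp_force: 29.0
position: [0.5068, 0.2109, 0.2324]
wrist_force: [0.2, 0.5, 6.9]
grasp_force: 29.0
```

```bash
python3 steer.py '0 0 -.0008 0;0 0 0 0;0 0 0 0;0 0 0 0'|grep -E "pos|wrist|grasp"
python3 steer.py '0 0 0 0;0 0 0 0;0 0 0 0;0 0 0 0;0 0 0 0;0 0 0 0;0 0 0 0;0 0 0 0' 0.0455 15|grep -E "pos|wrist|grasp|width"
python3 go.py .5065 .2109 .30 73
```

```text
position: [0.5062, 0.2107, 0.2325]
wrist_force: [0.3, 0.5, 0.5]
grasp_force: 29.0
position: [0.5064, 0.2108, 0.2329]
wrist_force: [0.2, 0.4, -1.2]
width: 0.0458
grasp_force: 4.1
t 23.8 pos [0.5064 0.2108 0.2329] tilt [-0.0001 -0.0001] dTool [ 0.     -0.0002 -0.0671] turn 0.0015 F [ 0.19  0.41 -1.19] w 0.0458 g 4.1 q [-0.53  0.62  0.09  1.83 -0.08  0.69 -2.27]
```

```bash
python3 steer.py '0 0 -.002 0;0 0 -.002 0;0 0 -.002 0;0 0 -.002 0;0 0 0 0'|grep -E "pos|wrist|grasp|width"
python3 steer.py '0 0 -.004 0;0 0 -.004 0;0 0 -.006 0;0 0 -.01 0;0 0 -.015 0;0 0 -.02 0;0 0 0 0;0 0 0 0'|grep -E "pos|wrist|grasp|width"
python3 go.py .5125 -.2600 .30 73
python3 - <<'E'
from h import *
p,d=r.camera("side");W=cloud("side",d)
q=W[(d>0)&(np.hypot(W[...,0]-.5055,W[...,1]-.211)<.03)&(W[...,2]>.11)&(W[...,2]<.16)]
print("z pct",np.percentile(q[:,2],[5,50,90,99]));h=q[q[:,2]>.131];print(len(h),cv2.minEnclosingCircle((h[:,:2]*1000).astype(np.float32)),rect(h))
cv2.imwrite("pics/rel.png",cv2.resize(p[60:220,200:340],(525,600))[:,:,::-1])
E
```

```text
position: [0.5068, 0.2109, 0.2415]
wrist_force: [-0.6, -0.5, -2.2]
width: 0.0454
grasp_force: 4.1
position: [0.5072, 0.211, 0.3012]
wrist_force: [-1.0, 0.4, -2.1]
width: 0.0454
grasp_force: 4.1
t 24.88 pos [0.5072 0.211  0.3012] tilt [0.0028 0.0014] dTool [0.1422 0.4491 0.0005] turn 0.0014 F [-1.01  0.44 -2.11] w 0.0454 g 4.1 q [-0.54  0.53  0.1   1.75 -0.07  0.86 -2.27]
z pct [0.11099353 0.12543423 0.13853522 0.1397196 ]
121 ((504.0147705078125, 209.94313049316406), 16.098161697387695) (array([503.9, 209.2]), array([29.7, 27.7]), 40.8)
```

View pics/rel.png

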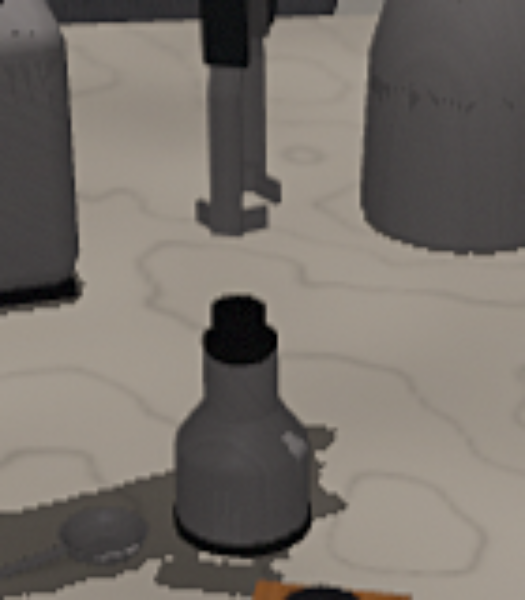

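The stopper stands upright in the collar, its head at crop (239,315) and its top at z ≈ 0.139, which puts the foot about 9 mm below the rim. The tongs are clear above, so I'll return them.

```bash
python3 steer.py '.0095 .030 0 0;.0095 .030 0 0;.0095 .030 0 0;.0095 .030 0 0;.0095 .030 0 0;.0095 .030 0 0;.0095 .030 0 0;.0095 .030 0 0'|grep -E "pos|width"
python3 steer.py '.0095 .030 0 0;.0095 .030 0 0;.0095 .030 0 0;.0095 .030 0 0;.0095 .030 0 0;.0095 .030 0 0;0 0 0 0;0 0 0 0'|grep -E "pos|width"
python3 steer.py '.0095 .026 0 0;0 0 0 0;0 0 0 0;0 0 0 0;0 0 0 0'|grep -E "pos|width|grasp"
python3 go.py .5142 -.2605 .20 73; python3 tm.py
```

```text
position: [0.5084, -0.0424, 0.2989]
width: 0.0454
position: [0.5103, -0.2319, 0.2987]
width: 0.0454
position: [0.5132, -0.2554, 0.2996]
width: 0.0459
grasp_force: 4.1
t 26.68 pos [ 0.5132 -0.2554  0.2996] tilt [-0.0007  0.0015] dTool [0.0025 0.0048 0.0996] turn 0.0039 F [ 0.2   0.3  -1.45] w 0.0459 g 4.1 q [ 0.33  0.57  0.08  1.68 -0.06  0.9  -1.43]
side fingers 405 tool x [-0.0127 -0.0089  0.0013  0.0108  0.0111] y [0.0205 0.0376 0.0404] zmax 0.015
side arms 748 tool x [-0.0093 -0.0089  0.0002  0.006   0.0063] y [-0.0273  0.0289  0.0312] zmax 0.0899
side jaws 454 tool x [-0.0203 -0.0187  0.0037  0.0159  0.0169] y [-0.0262  0.0196  0.031 ] zmax 0.1112
top fingers 178 tool x [-0.0137 -0.0133 -0.0095 -0.0016 -0.0002] y [-0.0384  0.0174  0.0354] zmax 0.0149
top arms 365 tool x [-0.0098 -0.0095 -0.0037  0.0047  0.0061] y [-0.031   0.0236  0.0283] zmax 0.09
top jaws 190 tool x [-0.0204 -0.0192 -0.0094  0.0092  0.0109] y [-0.0305  0.0126  0.0277] zmax 0.1101
```

```bash
python3 steer.py '.0025 .0046 0 .003;0 0 .03 0;0 0 .03 0;0 0 .03 0;0 0 0 0;0 0 0 0;0 0 0 0'|grep -E "pos|width"
python3 go.py .5142 -.2605 .112 73
```

```text
position: [0.5152, -0.2631, 0.2113]
width: 0.0454
t 27.37 pos [ 0.5152 -0.2631  0.2113] tilt [ 0.0022 -0.0012] dTool [-0.0019 -0.0023  0.0993] turn -0.0016 F [ 0.41 -0.06 -2.23] w 0.0454 g 4.1 q [ 0.35  0.68  0.07  1.77 -0.07  0.69 -1.41]
```

```bash
python3 steer.py '-.0015 -.0020 .01 0;0 0 0 0;0 0 0 0'|grep -E "pos|wrist"
python3 go.py .5142 -.2605 .112 73
python3 steer.py '0 0 .02 0;0 0 .02 0;0 0 .02 0;0 0 .015 0;0 0 0 0;0 0 0 0;0 0 0 0'|grep -E "pos|wrist"
python3 go.py .5142 -.2605 .112 73
```

```text
position: [0.5141, -0.2605, 0.2015]
wrist_force: [0.8, 0.1, -2.1]
t 27.62 pos [ 0.5141 -0.2605  0.2015] tilt [ 0.0022 -0.001 ] dTool [-0.0001 -0.      0.0895] turn -0.0013 F [ 0.84  0.14 -2.1 ] w 0.0457 g 4.1 q [ 0.35  0.7   0.06  1.78 -0.07  0.66 -1.42]
position: [0.5144, -0.2608, 0.1265]
wrist_force: [-0.2, -0.6, -2.4]
t 28.2 pos [ 0.5144 -0.2608  0.1265] tilt [ 0.0026 -0.0013] dTool [-0.0003 -0.0003  0.0145] turn -0.0016 F [-0.17 -0.65 -2.37] w 0.0457 g 4.1 q [ 0.36  0.81  0.05  1.83 -0.07  0.5  -1.41]
```

```bash
python3 steer.py '0 0 .005 0;0 0 .005 0;0 0 0 0;0 0 0 0'|grep -E "pos|wrist"
python3 steer.py '0 0 .002 0;0 0 0 0;0 0 0 0'|grep -E "pos|wrist"
python3 steer.py '0 0 .001 0;0 0 0 0;0 0 0 0'|grep -E "pos|wrist"
```

```text
position: [0.5132, -0.2601, 0.1149]
wrist_force: [0.6, -0.8, -2.3]
position: [0.5136, -0.2604, 0.1132]
wrist_force: [0.6, -1.3, 0.8]
position: [0.5138, -0.2604, 0.1126]
wrist_force: [-0.7, -0.2, 6.0]
```

The tongs are on the floor of the holder. I'll open and withdraw straight up.

```bash
python3 steer.py '0 0 0 0;0 0 0 0;0 0 0 0;0 0 0 0;0 0 0 0;0 0 0 0;0 0 0 0;0 0 0 0' 0.088|grep -E "pos|wrist|width|grasp"
python3 steer.py '0 0 -.005 0;0 0 -.01 0;0 0 -.02 0;0 0 -.03 0;0 0 -.03 0;0 0 -.03 0;0 0 -.03 0;0 0 0 0'|grep -E "pos|wrist"
python3 steer.py '0 .04 0 0;0 .04 0 0;0 .04 0 0;0 .04 0 0;0 0 0 0;0 0 0 0;0 0 0 0;0 0 0 0'|grep -E "pos|wrist"
python3 - <<'E'
from h import *
for n in("side","top"):
    p,d=r.camera(n);W=cloud(n,d);cv2.imwrite(f"pics/end_{n}.png",p[:,:,::-1])
    L=(d>0)&(np.hypot(W[...,0]-.5125,W[...,1]+.26)<.05)
    for a,b in((.065,.075),(.078,.165),(.135,.165)):
        q=W[L&(W[...,2]>a)&(W[...,2]<b)]
        if len(q)>9: print(n,a,rect(q),q[:,2].max())
    q=W[(d>0)&(np.hypot(W[...,0]-.5055,W[...,1]-.211)<.02)&(W[...,2]>.132)]
    if len(q)>9:print(n,"stopper",rect(q),np.median(q[:,2]))
    q=W[(d>0)&(np.hypot(W[...,0]-.533,W[...,1]-.046)<.028)&(W[...,2]>.049)&(p.max(2)<75)]
    if len(q)>9:print(n,"wide",rect(q),np.median(q[:,2]))
E
python3 -c "
import cv2,numpy as np
a=cv2.imread('pics/end_side.png')[120:410,200:340];b=cv2.imread('pics/end_top.png')[150:270,380:480]
cv2.imwrite('pics/end.png',np.hstack([cv2.resize(a,(290,600)),cv2.resize(b,(500,600))]))"
```

```text
position: [0.5132, -0.2603, 0.1118]
wrist_force: [0.3, -0.4, 0.3]
width: 0.0875
grasp_force: 0.0
position: [0.5162, -0.2619, 0.2738]
wrist_force: [0.2, -0.4, 0.4]
position: [0.4673, -0.4111, 0.2671]
wrist_force: [0.7, 0.0, 0.4]
side 0.065 (array([ 527.3, -270. ]), array([98.9, 46.5]), 57.8) 0.07470105801921878
side 0.078 (array([ 516.9, -262.2]), array([60.4, 23.3]), 84.2) 0.15683579178378163
side 0.135 (array([ 514.2, -260.3]), array([48.1, 13.2]), 79.4) 0.15683579178378163
top 0.065 (array([ 513. , -259.9]), array([92.9, 64.8]), 73.5) 0.07401589584760966
top 0.078 (array([ 513.6, -253.2]), array([57.2, 24.3]), 73.4) 0.1575841909730812
top 0.135 (array([ 513.2, -256.4]), array([50.1, 19.3]), 74.5) 0.1575841909730812
top stopper (array([505.2, 211.4]), array([28.9, 28.4]), 45.9) 0.13772253763803632
top wide (array([533.4,  46.9]), array([40.7, 41.5]), 89.5) 0.052995772845429834
```

View pics/end.png

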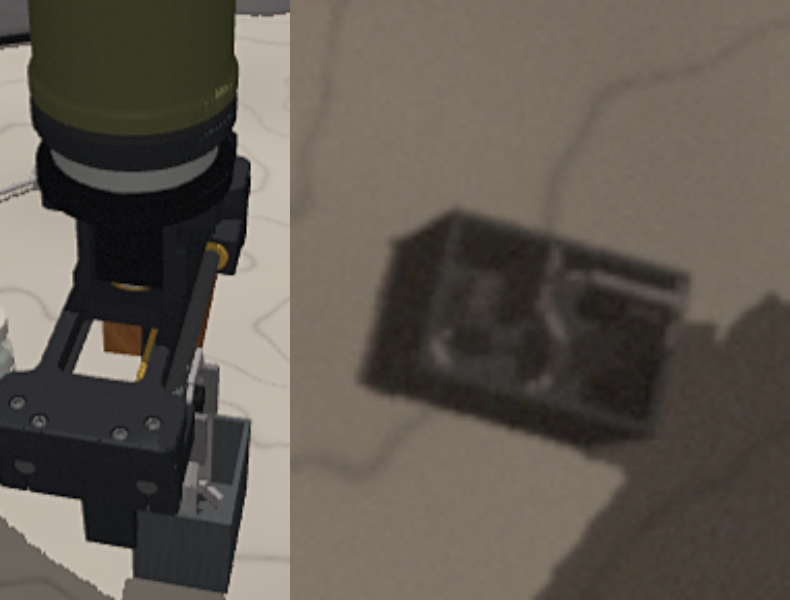

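The tongs stand upright in the holder (box centre at about (555,320) in the top crop), within about 3 mm of where they started. The stopper is at (0.505,0.211) in the collar, its head top about 9 mm below where it would be unpressed. The wide stopper hasn't moved, and the robot is clear of everything.

```bash
python3 steer.py '0 0 0 0;0 0 0 0;0 0 0 0;0 0 0 0'|head -1; python3 -c "
from rig import r
print(r.hand_in())"
```

```text
t: 31.47
the job is handed in; nothing more can be done
None
```

I handed the job in at about 31.5 s; no verdict came back. The narrow-headed stopper was pushed onto its seat with about 23 N by the wrist sensor and let go upright in the collar, the tongs stand back in their holder, and the wide-headed stopper hasn't moved.

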